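# Butt the jar carrier under the funnel and pour in the nutmegs

### The job

Slide the loose jar carrier gently along the liner until its front sits flush and square against the funnel end of the aluminium rack, side by side in line with it, so that the glass tube stands centred under the funnel. Then pour all four nutmegs from the black bowl through the funnel into the tube without touching them with the fingers, and set the empty bowl back down upright on the grey liner. Leave the nutmeg mill, the cup and the tamper where they stand.

Things in the scene. Friction and masses are not known exactly. Their poses are not given: they have to be found in the camera images.
- rack: Fixed aluminium slotted rack of white-capped glass vials, 80 mm (x) by 180 mm (y), 70 mm high (vials 102 mm); origin at the centre of its underside, on the liner; z up. A bracket at its flat end (y = -90 mm) holds a steel funnel, its axis upright at x = 0, y = -124 mm.
- rack_end (a point): Centre of the rack's flat end face (80 mm wide, 70 mm high), 8 mm above the rack's underside; axes as the rack's, the face looks to its -y.
- funnel_mouth (a point): Centre of the funnel's round rim (110 mm wide), 188 mm above the rack's underside. The cone narrows to a spout 42 mm inside, 47 mm outside, from 132 down to 112 mm above the rack's underside.
- carrier: Loose jar carrier, about 0.4 kg: flat aluminium foot 64 mm (x) by 170 mm (y), 16 mm high, from y = +34 mm (its front, which belongs against the rack's end) to y = -136 mm. Origin on its underside below the axis of a clear glass tube on the foot; a black grip tab stands at the tail. When flush, its y axis is in line with the rack's and the tube stands under the funnel.
- carrier_front (a point): Centre of the carrier's front face, 8 mm above its underside; axes as the carrier's.
- carrier_tab (a point): Middle of the upright black grip tab, at y = -118 mm and 42 mm above the carrier's underside; the tab is 12 mm (x) by 28 mm (y), from 16 to 60 mm above the underside.
- tube_mouth (a point): Centre of the glass tube's rim, 100 mm above the carrier's underside; tube 53 mm outside, 48 mm inside, inner floor 81 mm below the rim.
- bowl: Black ceramic boat-shaped mini bowl, about 0.18 kg, holding four nutmegs. Origin at the centre of its flat underside (90 by 56 mm); x points to the open pouring lip, the stub handle is at -x. Inside 50 mm wide, walls 38 mm high, 33 mm near the lip; the floor rises 8 degrees from the back to the lip, so that the nutmegs stay in while it is level.
- bowl_lip (a point): Middle of the bowl's pouring lip, 55 mm ahead (+x) of the origin and 20 mm above the underside.
- bowl_handle (a point): Grip point of the bowl's stub handle, 66 mm behind (-x) the origin, 34 mm above the underside; the handle is a bar 12 mm thick (y), 36 mm long (x), from 14 to 48 mm above the underside.
- nut1: Small whole brown nutmeg, 17 mm thick and 20 mm long, 10 g; origin at its centre.
- nut2: Small whole brown nutmeg, 17 mm thick and 20 mm long, 10 g; origin at its centre.
- nut3: Small whole brown nutmeg, 17 mm thick and 20 mm long, 10 g; origin at its centre.
- nut4: Small whole brown nutmeg, 17 mm thick and 20 mm long, 10 g; origin at its centre.
- mill: Bystander: stainless nutmeg mill with a black press button on top, 44 mm wide, 118 mm high; origin under its centre.
- cup: Bystander: white espresso cup, 60 mm wide, 55 mm high; origin under its centre.
- tamper: Bystander: steel coffee tamper, 58 mm wide, 85 mm high; origin under its centre.
There are look-alikes about, which are no part of the job. What is shaped like the bowl but orange is not meant.

How it is judged:
On the way, in this order (a step that is already met when the one before it is completed fails the run):
1. the carrier sits flush against the rack's end, under the funnel (y of carrier_front in the frame of rack_end above -0.003 m and x of carrier_front in the frame of rack_end between -0.006 and 0.006 m and angle between the y axis of carrier and the y axis of rack, either way round below 0.05 rad and angle between carrier's own z axis and vertical below 0.03 rad), for 0.2 s.
2. the bowl's lip is brought over the funnel (horizontal distance between bowl_lip and funnel_mouth below 0.055 m and z of bowl_lip in the frame of funnel_mouth above 0 m).
At the end, for the whole second after the job is handed in: The carrier is flush with the rack's end (gap under 3 mm, at most 6 mm off sideways, within 0.05 rad), all four nutmegs lie at rest inside the glass tube, below its rim, and the bowl stands upright on the liner, released (all of step 1 and z of each of nut1, nut2, nut3, nut4 in the frame of carrier below 0.1 m and horizontal distance between each of nut1, nut2, nut3, nut4 and tube_mouth below 0.0245 m and linear speed of each of nut1, nut2, nut3, nut4 below 0.03 m/s and z of bowl in the frame of rack below 0.004 m and angle between bowl's own z axis and vertical below 0.08 rad and linear speed of each of bowl, carrier below 0.02 m/s); the robot touches nothing.
It fails at once if the carrier is rammed against the rack (over 40 N) (contact force between carrier and rack above 40 N).
It fails at once if a nutmeg is touched by the fingers (contact force between the fingers and nut1 above 0.3 N or contact force between the fingers and nut2 above 0.3 N or contact force between the fingers and nut3 above 0.3 N or contact force between the fingers and nut4 above 0.3 N).
It fails at once if the mill is moved by more than 20 mm or tipped (distance of mill from where it was at the start of the episode above 0.02 m or angle between mill's own z axis and vertical above 0.3 rad).
It fails at once if the cup is moved by more than 20 mm or tipped (distance of cup from where it was at the start of the episode above 0.02 m or angle between cup's own z axis and vertical above 0.3 rad).
It fails at once if the tamper is moved by more than 20 mm or tipped (distance of tamper from where it was at the start of the episode above 0.02 m or angle between tamper's own z axis and vertical above 0.3 rad).
It also fails if it takes over 64 s, if anything falls off the work surface, if the arm or the gripper's body presses on something with over 40 N, if the wrist force passes 120 N, or if a joint passes its speed limit or range.

### The arm

A 6-joint arm with a two-finger parallel gripper is mounted at the origin on the work surface. World frame = base frame: x ahead of the robot, y to its left, z up, the work surface at z = 0. Lengths are in m, angles in rad, forces in N, time in s.
With the tool pointing down it reaches from about 0.325 to 0.775 m from the base axis. Payload 9.3 kg.
Tool frame: the origin (TCP) lies midway between the tips of the shut fingers; the grasp point (between the pads) lies 19 mm behind it (robot.grip_depth is the distance from the TCP to the grasp point, in m); z points along the fingers, y is the line along which they close (so a half turn about z gives the same grasp; the last joint's range is limited). The gripper opens to 85 mm and grips with 20 to 120 N. Pads are 22 mm wide; open, the fingers measure 114 mm over their backs; the gripper's body (76 mm by 85 mm) begins 54 mm behind the grasp point. The pads swing forward as they close: fully open they stand 13 mm farther back than shut.
Start: joints at [1.174, 0.259, 0.021, 1.334, 0, 1.418], TCP at [0.133, 0.534, 0.231] pointing down, gripper open.
Joint ranges: [-3.04, 3.04], [-0.91, 1.82], [-1.04, 1.36], [-1.92, 1.95], [-1.52, 1.45], [-3.14, 3.14]. Speed limits (rad/s): [2.22, 2.22, 2.79, 3.14, 3.14, 3.14].

### API

Orientations are given as a 3x3 rotation matrix whose columns are the frame's x, y, z axes.
In Python, from rig import robot gives the robot as it stands.
- The arm moves only by the shell command python3 -m inch 'ROWS' [OPENING]. ROWS is JSON, a list of rows, each a list of 6 numbers: the shift along the world's x, y, z as a fraction of full scale, then the turn, a rotation vector about the world's x, y, z as a fraction of full scale. A call has 1 to 12 rows; each row is the pose to reach, as a shift and turn from the pose commanded when the call began; what a row does not reach only later rows make up. Full scale, the value 1, is 25 cm for a shift and 30 degrees for a turn. A row lasts 1/12 s, in which the tool goes at most 41.7 mm and 7.16 degrees, less where a joint would pass 70% of its speed; a pose out of reach is approached as far as the arm can. A call with a number of a shift or a turn outside -1 to 1 is refused whole. A call with a gripper value outside its range is refused whole. OPENING is the finger opening in mm, from 0 to 85.4, set as the call begins (- or left out, the last holds). The fingers move at their own pace and stop on an object; the grip force is fixed at half the most. Time passes only in rows, so rows that repeat a pose let the fingers close. It gives the time, the measured TCP pose, the force, the opening and the grip force at its end, in the units of the state.
- robot.observe(): the state, without advancing time (a new reading comes with each control period).
- robot.camera(name): name is "side" or "top"; returns a dict with "img" (480x640x3 uint8, red, green, blue), "fovy" (degrees; the focal length in pixels is half the picture's height over the tangent of half this angle, whatever the lens; pixels are square), "cx", "cy" (the principal point, pixels), "D" ([k1, k2, p1, p2, k3] as OpenCV has them; the pictures are not rectified), "rvec" (rotation vector, rad) and "tvec" (3), from world to camera coordinates, as OpenCV has them. Camera axes: x right, y down, z forward; pixel columns grow to the right and rows downward; lengths in m; the calibration is good to about 2 mm. A picture is of the moment at which its call begins. There is no depth.
- robot.hand_in(): hands the job in; it is judged then, once.
The state is a dict: "time": time; "q": joint angles; "qd": joint speeds; "joint_efforts": joint torques, N m; "tcp_pos": TCP position; "orientation": TCP orientation; "force": force on the tool from outside, world axes, zero at the start; "moment": the same for the moment, N m; "width": opening from 0.0 (shut) to 1.0 (fully open); "gripper_force": force on a finger pad.
Only numpy, scipy, OpenCV 4.12 (cv2) and the standard library are available. Lean on these libraries where they do the work, as an engineer would, in place of code of your own. Each camera call takes 0.05 s, during which the arm holds its last target. There are 200 camera calls.

## Working session

There is one attempt and no reset: what is moved stays moved. The work goes in short steps, Python scripts to look and compute and a shell command to move; the robot and the scene stay as the last step left them, time stands still between calls to the robot, and variables do not carry over. Pictures are saved under pics/ and viewed, at most 10 in all, crops included, and the job is handed in when it is done.

```bash
ls; mkdir -p pics
cat > h.py <<'E'
import numpy as np, cv2, pickle
from rig import robot
def snap(n,fn=None):
    c=robot.camera(n); 
    if fn: cv2.imwrite('pics/'+fn,c['img'][:,:,::-1])
    pickle.dump(c,open(n+'.pkl','wb')); return c
def load(n): return pickle.load(open(n+'.pkl','rb'))
def K(c):
    f=240/np.tan(np.radians(c['fovy'])/2); return np.array([[f,0,c['cx']],[0,f,c['cy']],[0,0,1.]])
def ray(c,px):
    u=cv2.undistortPoints(np.array(px,float).reshape(-1,1,2),K(c),np.array(c['D'],float)).reshape(-1,2)
    R=cv2.Rodrigues(np.array(c['rvec'],float))[0]; t=np.array(c['tvec'],float).ravel()
    return -R.T@t, np.c_[u,np.ones(len(u))]@R
def onz(c,px,z):
    o,d=ray(c,px); return o+d*((z-o[2])/d[:,2])[:,None]
def proj(c,P):
    return cv2.projectPoints(np.array(P,float).reshape(-1,1,3),np.array(c['rvec'],float),np.array(c['tvec'],float),K(c),np.array(c['D'],float))[0].reshape(-1,2)
def tri(c1,p1,c2,p2):
    o1,d1=ray(c1,p1);o2,d2=ray(c2,p2);d1=d1[0]/np.linalg.norm(d1[0]);d2=d2[0]/np.linalg.norm(d2[0])
    s=np.linalg.lstsq(np.c_[d1,-d2],o2-o1,rcond=None)[0];a=o1+s[0]*d1;b=o2+s[1]*d2
    return (a+b)/2,np.linalg.norm(a-b)
E
python3 - <<'E'
from h import *
for n in('top','side'):
    c=snap(n,n+'0.png'); print(n,ray(c,[[320,240]]),c['fovy'],c['D'])
s=robot.observe();print(s['time'],s['tcp_pos'],s['orientation'],s['force'],s['width'])
E
```

```text
pics
top (array([ 0.38781712, -0.13267013,  1.1022506 ]), array([[ 0.05701324, -0.00425696, -0.99839263]])) 53.29973589875462 [-0.11059009  0.          0.          0.          0.        ]
side (array([ 0.29190755, -1.04449729,  0.69179085]), array([[ 0.15182477,  0.8442908 , -0.51405522]])) 53.4986890086018 [-0.05783791  0.          0.          0.          0.        ]
0.1 [0.1326651  0.53352612 0.23072252] [[-9.70423846e-01  2.41406889e-01 -5.22240837e-04]
 [ 2.41407324e-01  9.70423298e-01 -1.06177382e-03]
 [ 2.50475160e-04 -1.15644340e-03 -9.99999300e-01]] [ 0.86641686 -0.46219558 -0.66686654] 0.9999090014673083
```

View pics/top0.png

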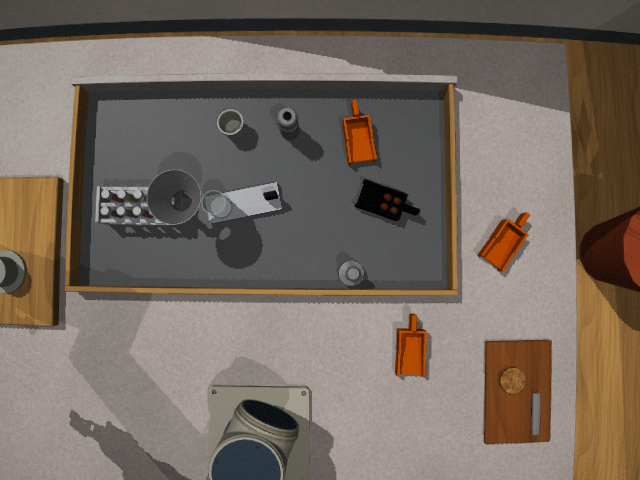

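View pics/side0.png

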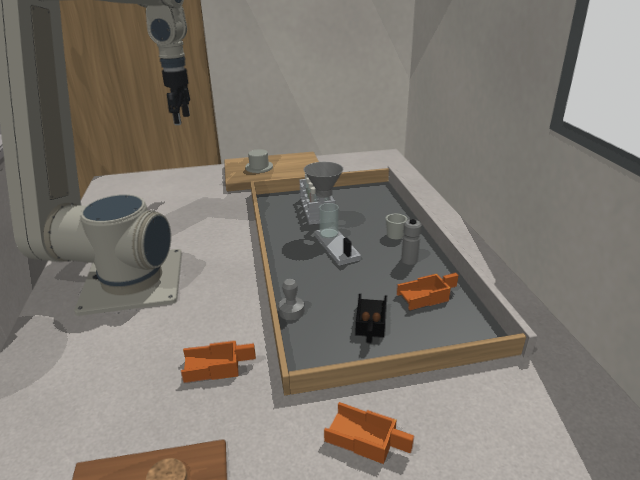

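The top view shows the rack at (120,205), the funnel at (175,198), and the carrier at (245,203) with its black tab at (270,195). The black bowl with nutmegs is at (388,202), with its handle to the right at (415,210). Bowl-shaped candidates are black (388,202) and orange (360,140), (505,242) and (411,350). Only the black one holds nutmegs and isn't orange, so I'll check it in a crop.

Run:
```python
from h import *
t=load('top')['img'];s=load('side')['img']
r=lambda im,x,y,w,h,k:cv2.resize(im[y:y+h,x:x+w],None,fx=k,fy=k,interpolation=cv2.INTER_CUBIC)
a=r(t,90,160,200,75,4)
b=r(t,350,170,75,50,5.333)[:266];b=cv2.resize(b,(400,300));
d=r(s,290,215,100,75,4)
cv2.imwrite('pics/crop.png',np.vstack([a,np.hstack([cv2.resize(b,(400,300)),d])])[:,:,::-1])
```

```text
(no output)
```

View pics/crop.png

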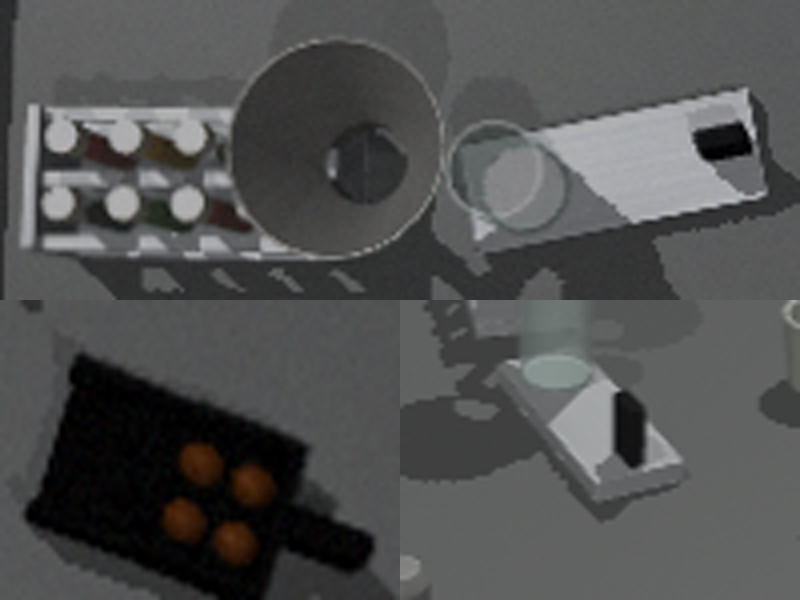

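The crop confirms the black bowl at top pixel (388,202). It holds four nutmegs, its lip points left and slightly up, and its stub handle is at about (412,211). The carrier's tail corners are at crop (748,90) and (766,190), with the tube mouth centred near crop (508,176). The funnel rim is centred near crop (337,148).

Run:
```python
from h import *
t=load('top');s=load('side')
T=lambda x,y:[90+(x+.5)/4-.5,160+(y+.5)/4-.5]
S=lambda x,y:[290+(x-400+.5)/4-.5,215+(y-300+.5)/4-.5]
for n,a,b in(('tail+x',T(748,90),S(683,463)),('tail-x',T(765,190),S(597,487)),('rim',T(337,148),[324,176])):
    print(n,tri(t,[a],s,[b]))
h=0.004
# rim circle, tube rim
def circ(img,px,r0,r1,z):
    g=cv2.cvtColor(img,cv2.COLOR_RGB2GRAY)
    return g
print('rim',onz(t,[T(231,148),T(443,148),T(337,38),T(337,258)],.188+h)[:,:2])
print('tube',onz(t,[T(446,170),T(570,180),T(508,120),T(508,232)],.1+h)[:,:2])
print('far edge',onz(t,[T(545,130),T(600,119),T(650,109),T(748,90)],.016+h)[:,:2])
print('tab black',onz(t,[T(718,141)],.06+h)[:,:2])
# caps
hsv=cv2.cvtColor(t['img'],cv2.COLOR_RGB2HSV)
m=((hsv[...,2]>150)&(hsv[...,1]<40)).astype(np.uint8);m[:,:97]=0;m[:,145:]=0;m[:180]=0;m[230:]=0
n,l,st,ce=cv2.connectedComponentsWithStats(m)
for i in range(1,n):
    if st[i,4]>15: print('cap',ce[i],st[i,4],onz(t,[ce[i]],.102+h)[0,:2])
# nuts
for c,nm in((t,'t'),(s,'s')):
    q=cv2.cvtColor(c['img'],cv2.COLOR_RGB2HSV)
    m=((q[...,0]<20)&(q[...,1]>110)&(q[...,2]>50)).astype(np.uint8)
    x,y,w,hh=(350,175,75,50) if nm=='t' else (350,295,45,50)
    k=np.zeros_like(m);k[y:y+hh,x:x+w]=m[y:y+hh,x:x+w]
    n,l,st,ce=cv2.connectedComponentsWithStats(k)
    print(nm,[(ce[i].round(1).tolist(),int(st[i,4])) for i in range(1,n)])
# bowl black mask
g=t['img'].max(2);m=(g<28).astype(np.uint8);k=np.zeros_like(m);k[172:225,350:425]=m[172:225,350:425]
n,l,st,ce=cv2.connectedComponentsWithStats(k);i=1+st[1:,4].argmax()
cn=max(cv2.findContours((l==i).astype(np.uint8),cv2.RETR_EXTERNAL,cv2.CHAIN_APPROX_NONE)[0],key=cv2.contourArea)
print('bowl',st[i],cv2.approxPolyDP(cn,2,True).reshape(-1,2).tolist())
```

```text
tail+x (array([ 0.58068704, -0.03671961,  0.01732785]), np.float64(0.002933607852936714))
tail-x (array([ 0.52213872, -0.04679401,  0.01377087]), np.float64(0.0054773292437921145))
rim (array([0.52461844, 0.15542601, 0.16598346]), np.float64(0.002781912891021708))
rim [[0.52217527 0.20009505]
 [0.52222156 0.09507021]
 [0.57628235 0.14907037]
 [0.46863232 0.14569516]]
tube [[0.52347268 0.11516885]
 [0.5183467  0.04886384]
 [0.55024181 0.08262734]
 [0.49063838 0.0812534 ]]
far edge [[ 0.55815554  0.07918358]
 [ 0.56460067  0.04757295]
 [ 0.57047204  0.01889968]
 [ 0.58167651 -0.03718514]]
tab black [[ 0.54545098 -0.02498505]]
cap [ 97.38888889 199.59259259] 54 [0.52863477 0.34279701]
cap [121.75789474 191.        ] 285 [0.54711736 0.28875023]
cap [105.63636364 207.33766234] 77 [0.51183523 0.32342479]
cap [120.11627907 210.11627907] 43 [0.50585347 0.29074864]
cap [136.35555556 210.33333333] 45 [0.50542631 0.25473276]
cap [107.68292683 220.07317073] 41 [0.48439245 0.317726  ]
cap [140.86363636 221.        ] 22 [0.48263027 0.24403046]
t [([386.7, 196.3], 26), ([396.6, 199.9], 25), ([383.6, 205.5], 26), ([393.3, 209.3], 28)]
s [([365.3, 315.7], 50), ([376.0, 316.3], 49)]
bowl [ 355  179   65   42 1281] [[364, 179], [355, 206], [394, 220], [399, 218], [403, 210], [415, 215], [418, 213], [417, 208], [404, 203], [406, 194]]
```

Run:
```python
from h import *
t=load('top')['img'];s=load('side')['img']
r=lambda im,x,y,w,h,k:cv2.resize(im[y:y+h,x:x+w],None,fx=k,fy=k,interpolation=cv2.INTER_CUBIC)
a=r(s,295,155,50,75,8)
b=r(t,195,180,50,75//2,8);d=r(s,345,290,50,37,8)
n=min(len(b)+len(d),600)
im=np.hstack([a,np.vstack([b,d,np.zeros((600-len(b)-len(d),400,3),np.uint8)])])
cv2.imwrite('pics/crop2.png',np.clip(im.astype(int)*1.5,0,255).astype(np.uint8)[:,:,::-1])
```

```text
(no output)
```

View pics/crop2.png

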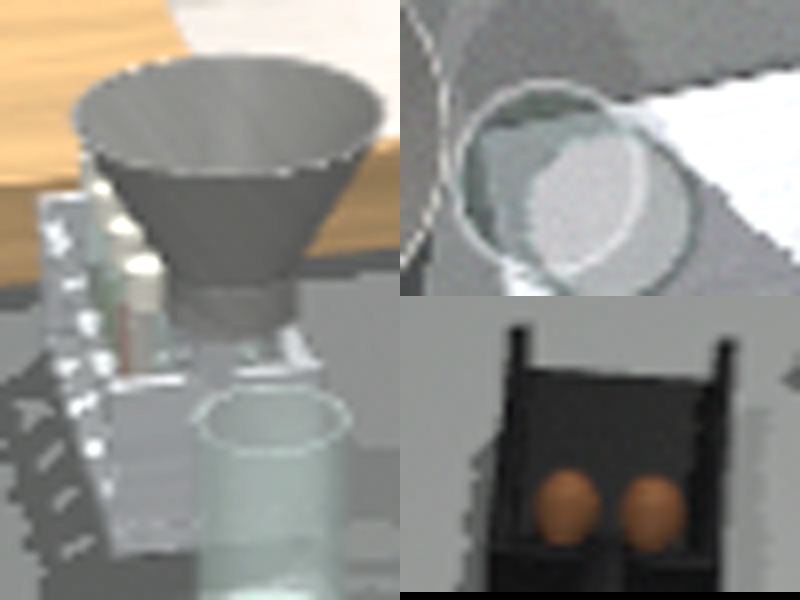

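The funnel rim in the side view is centred at (323.2,168.9). The tube rim is at about (328.6,206.8) in the side view and (213.5,201.9) in the top view.

```bash
cat > m.py <<'E'
from h import *
t=load('top');s=load('side')
T=lambda x,y:[90+(x+.5)/4-.5,160+(y+.5)/4-.5]
print('rim',tri(t,[T(337,148)],s,[[323.2,168.9]]))
print('tube',tri(t,[[213.5,201.9]],s,[[328.6,206.8]]))
h=0.002
F=onz(t,[T(337,148)],.188+h)[0,:2];print('funnel',F)
tm=onz(t,[[213.5,201.9]],.1+h)[0,:2];print('tube',tm)
e=onz(t,[T(545,130),T(600,119),T(650,109),T(748,90)],.016+h)[:,:2]
v=np.polyfit(e[:,1],e[:,0],1);th=np.arctan(v[0]);print('edge slope',v[0],th)
yc=np.array([np.sin(th),np.cos(th)]);xc=np.array([yc[1],-yc[0]])
c=e[-1]; print('origin from corner',c-32*.001*xc+.136*yc, 'offs tube vs edge',(e[0]-tm)@xc,'tab pred from tube',tm-.118*yc)
print('tab px pred',proj(t,[[*(tm-.118*yc),.06+h]]),'seen black centre',T(723,141))
# rack direction: caps by crop picks
cp=onz(t,[T(62,137),T(125,137),T(190,137),T(60,205),T(123,205),T(188,205)],.102+h)[:,:2];print(cp)
a=np.polyfit(cp[:3,1],cp[:3,0],1)[0],np.polyfit(cp[3:,1],cp[3:,0],1)[0];print('rack slope',a, 'funnel-mid caps', F-cp.mean(0))
# bowl: nuts
P=[[386.7,196.3],[396.6,199.9],[383.6,205.5],[393.3,209.3]];print('nuts',onz(t,P,.022+h)[:,:2])
o=onz(t,[[364,179],[355,206],[394,220],[406,194]],.033+h)[:,:2];print('bowl rim corners',o)
print('handle',onz(t,[[415,215],[417,208],[403,210],[404,203]],.048+h)[:,:2])
E
python3 m.py
```

```text
rim (array([0.52114597, 0.14789237, 0.19043058]), np.float64(0.0025100040735846546))
tube (array([0.52287711, 0.08893657, 0.10351278]), np.float64(0.00242074562187096))
funnel [0.52246327 0.14788036]
tube [0.52429126 0.08912183]
edge slope -0.20211623773522858 -0.19942957323988988
origin from corner [0.52372602 0.08995623] offs tube vs edge 0.03161032339601776 tab pred from tube [ 0.54766827 -0.02653938]
tab px pred [[269.93802418 194.01530492]] seen black centre [270.375, 194.875]
[[0.54130859 0.32675985]
 [0.54120436 0.29131084]
 [0.54112741 0.25512435]
 [0.5044299  0.32630655]
 [0.50445559 0.29095833]
 [0.50449964 0.25487372]]
rack slope (np.float64(0.0025278894748870426), np.float64(-0.0009771122919582595)) funnel-mid caps [-0.00037431 -0.14300858]
nuts [[ 0.55006805 -0.28863215]
 [ 0.54200377 -0.31125746]
 [ 0.52889336 -0.28144354]
 [ 0.52037939 -0.30356893]]
bowl rim corners [[ 0.58741929 -0.23579443]
 [ 0.52580638 -0.21542718]
 [ 0.49483816 -0.30328319]
 [ 0.5540762  -0.33090392]]
handle [[ 0.50486429 -0.34789722]
 [ 0.52056133 -0.35252598]
 [ 0.51580478 -0.32111054]
 [ 0.53149126 -0.32346487]]
```

```bash
python3 -m inch '[[0.02,-0.03,0.1,0,0,-0.1],[0.08,-0.1,0.2,0,0,-0.2],[0.15,-0.2,0.3,0,0,-0.3],[0.22,-0.3,0.4,0,0,-0.4],[0.3,-0.4,0.4,0,0,-0.5],[0.37,-0.5,0.4,0,0,-0.6],[0.44,-0.6,0.4,0,0,-0.7],[0.51,-0.7,0.4,0,0,-0.8],[0.58,-0.8,0.4,0,0,-0.9],[0.64,-0.88,0.4,0,0,-1],[0.66,-0.92,0.4,0,0,-1],[0.66,-0.92,0.4,0,0,-1]]' 45
```

```text
time: 1.1
tcp_pos: [0.2987, 0.302, 0.3312]
orientation: [[-0.718, 0.696, -0.0], [0.696, 0.718, -0.001], [-0.0, -0.001, -1.0]]
force: [0.8, -0.3, 0.1]
width: 0.524
gripper_force: 0.0
```

```bash
python3 -m inch '[[0.03,-0.04,0,0,0,-0.1],[0.1,-0.13,0,0,0,-0.2],[0.18,-0.23,0,0,0,-0.3],[0.26,-0.33,0,0,0,-0.4],[0.34,-0.43,0,0,0,-0.5],[0.42,-0.53,0,0,0,-0.6],[0.5,-0.63,0,0,0,-0.7],[0.58,-0.73,0,0,0,-0.8],[0.66,-0.83,0,0,0,-0.9],[0.73,-0.93,0,0,0,-1],[0.76,-1,0,0,0,-1],[0.76,-1,0,0,0,-1]]'
python3 -m inch '[[0.03,-0.03,-0.03,0,0,-0.05],[0.08,-0.1,-0.1,0,0,-0.1],[0.14,-0.2,-0.2,0,0,-0.14],[0.2,-0.28,-0.3,0,0,-0.14],[0.236,-0.314,-0.4,0,0,-0.14],[0.236,-0.314,-0.5,0,0,-0.14],[0.236,-0.314,-0.6,0,0,-0.14],[0.236,-0.314,-0.7,0,0,-0.14],[0.236,-0.314,-0.78,0,0,-0.14],[0.236,-0.314,-0.8,0,0,-0.14],[0.236,-0.314,-0.8,0,0,-0.14],[0.236,-0.314,-0.8,0,0,-0.14]]'
python3 - <<'E'
from h import *
c=snap('side','side1.png');snap('top','top1.png')
im=cv2.resize(c['img'][150:300,260:460],None,fx=4,fy=4,interpolation=cv2.INTER_CUBIC);cv2.imwrite('pics/s1.png',im[:,:,::-1])
E
```

```text
time: 2.1
tcp_pos: [0.4893, 0.0517, 0.3301]
orientation: [[-0.274, 0.962, -0.002], [0.962, 0.274, -0.0], [0.0, -0.002, -1.0]]
force: [-0.6, -0.1, -1.0]
width: 0.526
gripper_force: 0.0
time: 3.1
tcp_pos: [0.547, -0.0241, 0.1319]
orientation: [[-0.206, 0.979, 0.0], [0.979, 0.206, 0.0], [-0.0, 0.0, -1.0]]
force: [0.2, 0.3, -0.9]
width: 0.524
gripper_force: 0.0
```

View pics/s1.png

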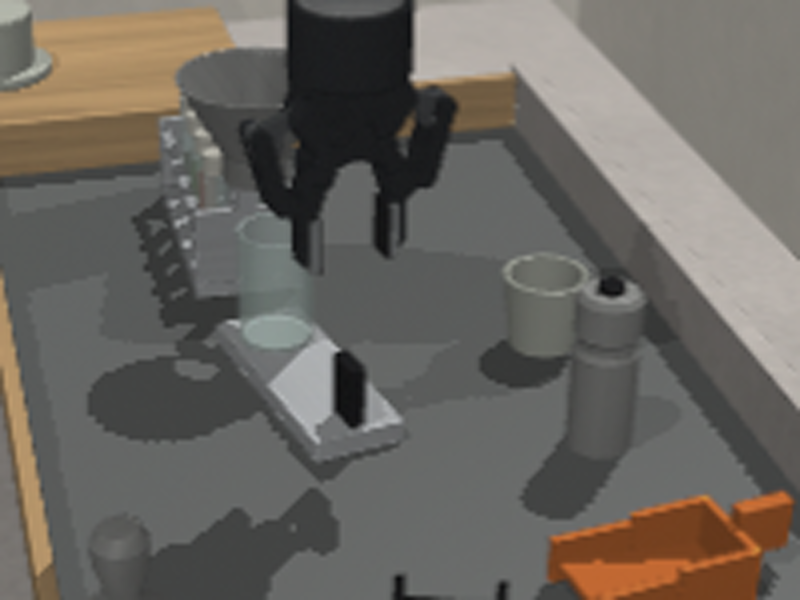

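The fingers straddle the tab, which is at crop (348,388); cup, mill and tamper are all clear. Next I descend.

```bash
python3 -m inch '[[0,-0.01,-0.05,0,0,0],[0,-0.01,-0.1,0,0,0],[0,-0.01,-0.16,0,0,0],[0,-0.01,-0.22,0,0,0],[0,-0.01,-0.28,0,0,0],[0,-0.01,-0.34,0,0,0],[0,-0.01,-0.38,0,0,0],[0,-0.01,-0.41,0,0,0],[0,-0.01,-0.416,0,0,0],[0,-0.01,-0.416,0,0,0]]'
python3 -m inch '[[0,0,0,0,0,0],[0,0,0,0,0,0],[0,0,0,0,0,0],[0,0,0,0,0,0],[0,0,0,0,0,0],[0,0,0,0,0,0],[0,0,0,0,0,0],[0,0,0,0,0,0]]' 0
```

```text
time: 4.03
tcp_pos: [0.547, -0.0273, 0.0275]
orientation: [[-0.205, 0.979, 0.0], [0.979, 0.205, -0.0], [-0.0, 0.0, -1.0]]
force: [0.1, 0.4, 0.7]
width: 0.527
gripper_force: 0.0
time: 4.7
tcp_pos: [0.5475, -0.0274, 0.0281]
orientation: [[-0.205, 0.979, 0.002], [0.979, 0.205, -0.0], [-0.001, 0.002, -1.0]]
force: [0.4, 0.7, 6.8]
width: 0.131
gripper_force: 59.5
```

```bash
python3 -m inch '[[-0.008,0,0,0,0,-0.03],[-0.02,-0.002,0,0,0,-0.08],[-0.035,-0.004,0,0,0,-0.14],[-0.05,-0.006,0,0,0,-0.2],[-0.065,-0.008,0,0,0,-0.26],[-0.08,-0.01,0,0,0,-0.32],[-0.092,-0.01,0,0,0,-0.37],[-0.098,-0.01,0,0,0,-0.394],[-0.098,0,0,0,0,-0.394],[-0.098,0.02,0,0,0,-0.394],[-0.098,0.04,0,0,0,-0.394],[-0.098,0.06,0,0,0,-0.394]]'
python3 -m inch '[[0,0.02,0,0,0,0],[0,0.04,0,0,0,0],[0,0.06,0,0,0,0],[0,0.08,0,0,0,0],[0,0.1,0,0,0,0],[0,0.115,0,0,0,0],[0,0.12,0,0,0,0],[0,0.12,0,0,0,0]]'
python3 - <<'E'
from h import *
c=snap('top');s=snap('side')
r=lambda im,x,y,w,h,k:cv2.resize(im[y:y+h,x:x+w],None,fx=k,fy=k,interpolation=cv2.INTER_CUBIC)
cv2.imwrite('pics/t2.png',np.vstack([r(c['img'],90,165,200,70,4),r(s['img'],290,160,100,40,8)])[:,:,::-1])
E
```

```text
time: 5.7
tcp_pos: [0.5228, -0.0133, 0.0281]
orientation: [[0.001, 1.0, 0.002], [1.0, -0.001, -0.002], [-0.002, 0.002, -1.0]]
force: [0.0, -6.6, 8.8]
width: 0.131
gripper_force: 59.9
time: 6.37
tcp_pos: [0.5228, 0.0172, 0.0281]
orientation: [[0.0, 1.0, 0.001], [1.0, -0.0, -0.002], [-0.002, 0.001, -1.0]]
force: [0.4, -3.8, 9.8]
width: 0.132
gripper_force: 59.9
```

View pics/t2.png

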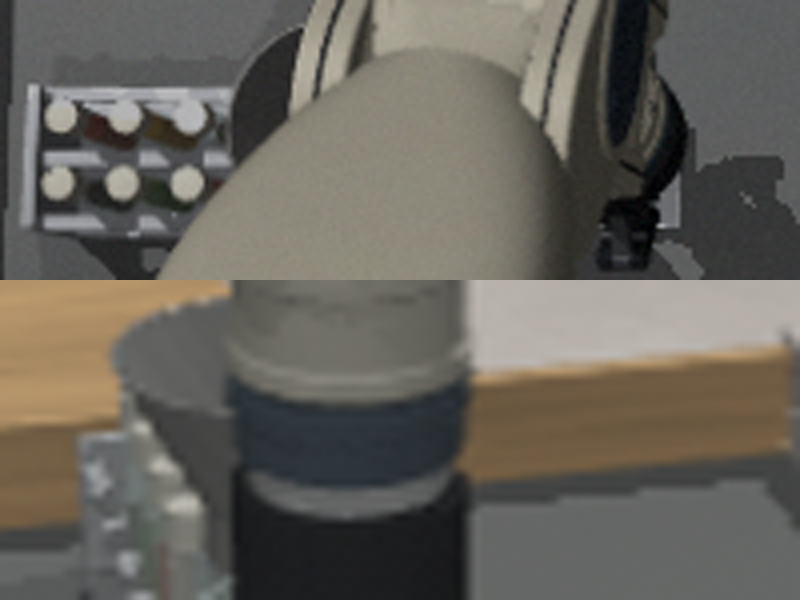

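The arm hides the contact in both views, with only the rack at the left of the top view clear. I'll find contact by force.

```bash
python3 -m inch '[[0,0.004,0,0,0,0],[0,0.008,0,0,0,0],[0,0.012,0,0,0,0],[0,0.016,0,0,0,0],[0,0.02,0,0,0,0],[0,0.024,0,0,0,0],[0,0.028,0,0,0,0],[0,0.03,0,0,0,0]]'
python3 -m inch '[[0,0.002,0,0,0,0],[0,0.004,0,0,0,0],[0,0.006,0,0,0,0],[0,0.008,0,0,0,0]]'
```

```text
time: 7.13
tcp_pos: [0.5228, 0.0242, 0.0281]
orientation: [[0.001, 1.0, 0.002], [1.0, -0.001, -0.002], [-0.002, 0.002, -1.0]]
force: [-0.1, -6.5, 8.9]
width: 0.135
gripper_force: 59.9
time: 7.47
tcp_pos: [0.5228, 0.0261, 0.0281]
orientation: [[0.001, 1.0, 0.002], [1.0, -0.001, -0.002], [-0.002, 0.002, -1.0]]
force: [-0.9, -6.6, 9.5]
width: 0.13
gripper_force: 59.9
```

```bash
for i in 1 2 ; do python3 -m inch '[[0,0.002,0,0,0,0],[0,0.004,0,0,0,0],[0,0.004,0,0,0,0]]' | egrep 'time|pos|force'; done
```

```text
time: 7.72
tcp_pos: [0.5228, 0.0272, 0.0281]
force: [-0.4, -6.5, 9.1]
gripper_force: 59.9
time: 7.97
tcp_pos: [0.5228, 0.0282, 0.0281]
force: [0.2, -6.0, 8.8]
gripper_force: 59.9
```

```bash
for i in 1 2 3; do python3 -m inch '[[0,0.002,0,0,0,0],[0,0.003,0,0,0,0],[0,0.003,0,0,0,0]]' | egrep 'time|pos|force: \['; done
```

```text
time: 8.22
tcp_pos: [0.5228, 0.0289, 0.0281]
force: [-0.7, -6.4, 7.9]
time: 8.47
tcp_pos: [0.5228, 0.0292, 0.0281]
force: [0.0, -9.9, 8.8]
time: 8.72
tcp_pos: [0.5228, 0.0293, 0.0281]
force: [-0.9, -13.6, 9.6]
```

Contact came at y≈0.029 as predicted, with about 8 N of push. Now I release, rise, and look.

```bash
python3 -m inch '[[0,0,0,0,0,0],[0,0,0,0,0,0],[0,0,0,0,0,0],[0,0,0,0,0,0],[0,0,0.02,0,0,0],[0,0,0.06,0,0,0],[0,0,0.14,0,0,0],[0,0,0.24,0,0,0],[0,0,0.36,0,0,0],[0,0,0.5,0,0,0],[0,0,0.64,0,0,0],[0,0,0.76,0,0,0]]' 40
python3 -m inch '[[0.02,-0.06,0.04,0,0,-0.05],[0.04,-0.14,0.1,0,0,-0.1],[0.04,-0.22,0.2,0,0,-0.16],[0.04,-0.32,0.3,0,0,-0.24],[0.04,-0.42,0.3,0,0,-0.32],[0.04,-0.52,0.3,0,0,-0.4],[0.04,-0.62,0.3,0,0,-0.48],[0.04,-0.72,0.3,0,0,-0.54],[0.04,-0.82,0.3,0,0,-0.6],[0.04,-0.9,0.3,0,0,-0.64],[0.04,-0.96,0.3,0,0,-0.65],[0.04,-0.96,0.3,0,0,-0.65]]'
python3 - <<'E'
from h import *
c=snap('top');s=snap('side')
r=lambda im,x,y,w,h,k:cv2.resize(im[y:y+h,x:x+w],None,fx=k,fy=k,interpolation=cv2.INTER_CUBIC)
cv2.imwrite('pics/t3.png',np.vstack([r(c['img'],90,165,200,75,4),np.hstack([r(s['img'],290,160,80,60,5),r(c['img'],350,170,80,60,5)])])[:,:,::-1])
E
```

```text
time: 9.72
tcp_pos: [0.5221, 0.0316, 0.2208]
orientation: [[-0.0, 1.0, 0.002], [1.0, 0.0, -0.0], [-0.0, 0.002, -1.0]]
force: [1.7, -0.1, 0.2]
width: 0.467
gripper_force: 0.0
time: 10.72
tcp_pos: [0.5321, -0.2108, 0.2925]
orientation: [[0.336, 0.942, -0.0], [0.942, -0.336, -0.0], [-0.0, 0.0, -1.0]]
force: [-0.3, -0.3, -0.2]
width: 0.469
gripper_force: 0.0
```

View pics/t3.png

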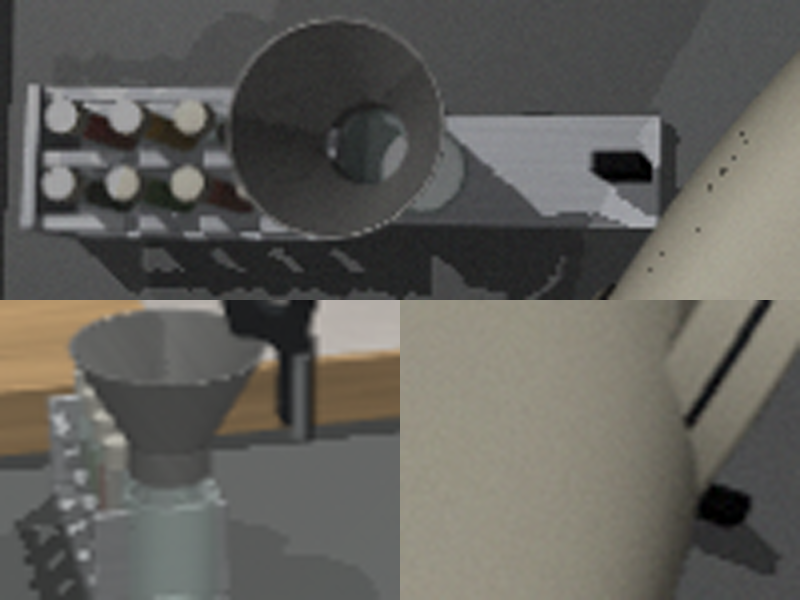

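The carrier is square and in line with the rack: its far edge is level at crop y≈116, its tail corners are near (658,116) and (659,227), and the tube is under the spout. I'll check that in numbers.

Run:
```python
from h import *
t=load('top');T=lambda x,y:[90+(x+.5)/4-.5,165+(y+.5)/4-.5]
p=onz(t,[T(470,114.5),T(658,116),T(659,227)],.018);print(p[:,:2], 'origin x',(p[1]+p[2])[0]/2,'origin y',(p[1]+p[2])[1]/2+.136)
```

```text
[[0.55577727 0.12306962]
 [0.5551874  0.01429563]
 [0.49131702 0.01266371]] origin x 0.5232522124037474 origin y 0.14947967247914246
```

```bash
python3 -m inch '[[-0.005,-0.04,0,0,0,0],[-0.015,-0.12,0,0,0,0],[-0.03,-0.22,-0.03,0,0,0],[-0.045,-0.32,-0.08,0,0,0],[-0.055,-0.42,-0.15,0,0,0],[-0.065,-0.5,-0.25,0,0,0],[-0.065,-0.52,-0.35,0,0,0],[-0.065,-0.52,-0.45,0,0,0],[-0.065,-0.52,-0.54,0,0,0],[-0.065,-0.52,-0.6,0,0,0],[-0.065,-0.52,-0.6,0,0,0]]'
python3 - <<'E'
from h import *
c=snap('top');s=snap('side')
r=lambda im,x,y,w,h,k:cv2.resize(im[y:y+h,x:x+w],None,fx=k,fy=k,interpolation=cv2.INTER_CUBIC)
cv2.imwrite('pics/t4.png',np.hstack([r(s['img'],310,240,100,120,4),r(c['img'],350,170,100,120,4)])[:,:,::-1])
print(proj(s,[[.5158,-.341,.037],[.5158,-.341,.05]]),proj(c,[[.5158,-.341,.05]]))
E
```

```text
time: 11.73
tcp_pos: [0.5149, -0.3371, 0.1392]
orientation: [[0.332, 0.943, -0.004], [0.943, -0.332, 0.003], [0.002, -0.005, -1.0]]
force: [0.3, 0.9, -0.3]
width: 0.467
gripper_force: 0.0
[[369.29354401 330.00564702]
 [369.51675973 325.13449489]] [[411.88238133 210.08053229]]
```

View pics/t4.png

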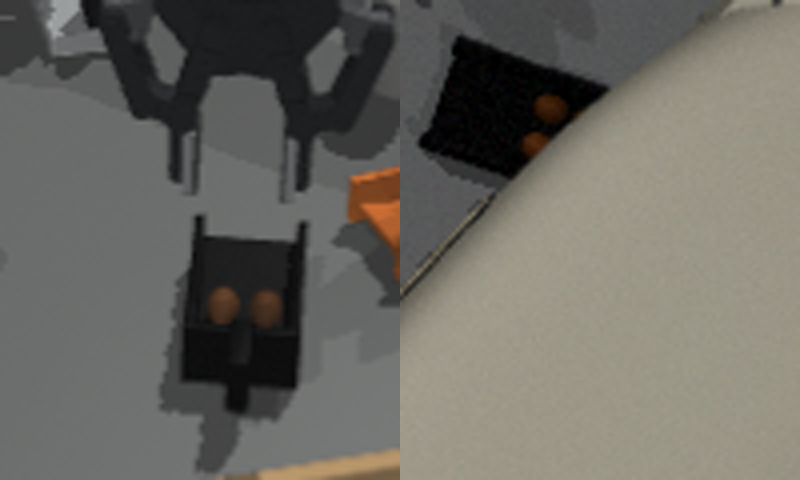

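In the side view the handle runs from crop (243,325) to (237,410), and the planned grip point projects onto it at (237,345). The fingers hang centred over that line, so I descend and grip.

```bash
python3 -m inch '[[0,0,-0.05,0,0,0],[0,0,-0.12,0,0,0],[0,0,-0.19,0,0,0],[0,0,-0.26,0,0,0],[0,0,-0.33,0,0,0],[0,0,-0.4,0,0,0],[0,0,-0.45,0,0,0],[0,0,-0.48,0,0,0],[0,0,-0.486,0,0,0],[0,0,-0.486,0,0,0],[0,0,-0.486,0,0,0]]'
python3 -m inch '[[0,0,0,0,0,0],[0,0,0,0,0,0],[0,0,0,0,0,0],[0,0,0,0,0,0],[0,0,0,0,0,0],[0,0,0,0,0,0],[0,0,0,0,0,0],[0,0,0,0,0,0]]' 0
```

```text
time: 12.75
tcp_pos: [0.5167, -0.339, 0.0221]
orientation: [[0.333, 0.943, 0.001], [0.943, -0.333, -0.001], [-0.001, 0.002, -1.0]]
force: [0.6, 0.2, -0.1]
width: 0.468
gripper_force: 0.0
time: 13.42
tcp_pos: [0.5165, -0.3389, 0.0218]
orientation: [[0.334, 0.943, 0.001], [0.943, -0.334, -0.001], [-0.001, 0.002, -1.0]]
force: [-0.2, 0.1, 5.4]
width: 0.127
gripper_force: 59.6
```

```bash
python3 -m inch '[[0,0,0.02,0,0,0],[0,0,0.06,0,0,0],[0,0,0.13,0,0,0],[0,0,0.22,0,0,0],[0,0,0.33,0,0,0],[0,0,0.44,0,0,0],[0,0,0.55,0,0,0],[0,0,0.66,0,0,0],[0,0,0.77,0,0,0],[0,0,0.87,0,0,0],[0,0,0.93,0,0,0],[0,0,0.96,0,0,0]]'
python3 -m inch '[[0,0.02,0,0,0,0.03],[0,0.06,0,0,0,0.08],[0,0.12,0,0,0,0.14],[0,0.2,0,0,0,0.22],[0,0.28,0,0,0,0.3],[0,0.36,0,0,0,0.38],[0,0.44,0,0,0,0.46],[0,0.52,0,0,0,0.54],[0,0.6,0,0,0,0.6],[0,0.66,0,0,0,0.64],[0,0.7,0,0,0,0.65],[0,0.72,0,0,0,0.65]]'
python3 - <<'E'
from h import *
c=snap('top');s=snap('side')
for n,c,b in(('t',c,(150,150,250,120)),('s',s,(270,150,160,200))):
    q=cv2.cvtColor(c['img'],cv2.COLOR_RGB2HSV);m=((q[...,0]<16)&(q[...,1]>110)&(q[...,2]>50)).astype(np.uint8)
    x,y,w,h=b;k=np.zeros_like(m);k[y:y+h,x:x+w]=m[y:y+h,x:x+w]
    N,l,st,ce=cv2.connectedComponentsWithStats(k);print(n,[(ce[i].round().tolist(),int(st[i,4])) for i in range(1,N) if st[i,4]>8])
E
```

```text
time: 14.42
tcp_pos: [0.5162, -0.3387, 0.264]
orientation: [[0.334, 0.943, 0.003], [0.943, -0.334, -0.002], [-0.001, 0.003, -1.0]]
force: [0.1, 0.4, -2.2]
width: 0.13
gripper_force: 58.5
time: 15.42
tcp_pos: [0.5157, -0.1566, 0.2605]
orientation: [[-0.002, 1.0, -0.001], [1.0, 0.002, 0.0], [0.0, -0.001, -1.0]]
force: [0.7, -0.2, -2.0]
width: 0.129
gripper_force: 58.5
t []
s [([416.0, 292.0], 801)]
```

```bash
python3 -m inch '[[0,0.02,0,0,0,0],[0.005,0.06,0,0,0,0],[0.01,0.12,0,0,0,0],[0.015,0.19,0,0,0,0],[0.02,0.27,0,0,0,0],[0.027,0.35,0,0,0,0],[0.027,0.43,0,0,0,0],[0.027,0.51,0,0,0,0],[0.027,0.58,0,0,0,0],[0.027,0.63,0,0,0,0],[0.027,0.65,0,0,0,0],[0.027,0.65,0,0,0,0]]'
python3 - <<'E'
from h import *
c=snap('top');s=snap('side')
r=lambda im,x,y,w,h,k:cv2.resize(im[y:y+h,x:x+w],None,fx=k,fy=k,interpolation=cv2.INTER_CUBIC)
cv2.imwrite('pics/t5.png',np.hstack([r(s['img'],280,100,100,120,4),r(c['img'],130,140,100,120,4)])[:,:,::-1])
E
```

```text
time: 16.52
tcp_pos: [0.5228, 0.0047, 0.2608]
orientation: [[-0.001, 1.0, -0.0], [1.0, 0.001, 0.0], [0.0, -0.0, -1.0]]
force: [-0.5, 0.2, -2.6]
width: 0.126
gripper_force: 58.5
```

View pics/t5.png

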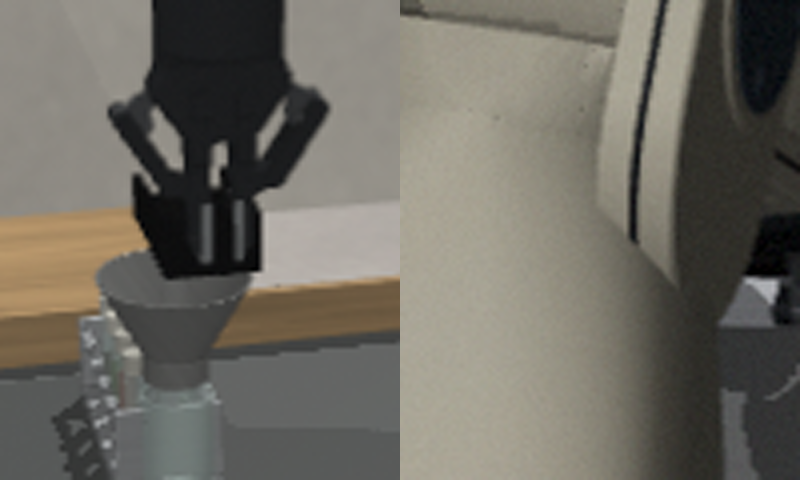

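The bowl is over the funnel's near side, with its back wall at about px (333,168) in the side view. I'll check that against the prediction before tilting.

Run:
```python
from h import *
s=load('side');p=np.array(robot.observe()['tcp_pos']);print(p)
# bowl origin = tcp+ .066 y -.02 z ; back-wall bottom edge centre, left/right
o=p+[0,.066,-.02]
print((proj(s,[o+[-.028,-.045,0],o+[.028,-.045,0],o+[0,-.05,.038]])-[280,100])*4)
```

```text
[0.52288056 0.00357195 0.2607199 ]
[[170.57040426 278.12102395]
 [259.57658405 269.97950583]
 [216.66215084 218.32185156]]
```

The bowl's pose matches within about a pixel. Now I tilt.

```bash
python3 -m inch '[[0,0.004,0.005,-0.05,0,0],[0,0.008,0.014,-0.12,0,0],[0,0.012,0.024,-0.2,0,0],[0,0.017,0.034,-0.3,0,0],[0,0.022,0.044,-0.4,0,0],[0,0.026,0.054,-0.5,0,0],[0,0.036,0.064,-0.6,0,0],[0,0.048,0.074,-0.7,0,0],[0,0.06,0.083,-0.8,0,0],[0,0.072,0.091,-0.9,0,0],[0,0.084,0.1,-1,0,0],[0,0.084,0.1,-1,0,0]]'
python3 - <<'E'
from h import *
s=snap('side','side6.png');q=cv2.cvtColor(s['img'],cv2.COLOR_RGB2HSV);m=((q[...,0]<16)&(q[...,1]>90)&(q[...,2]>40)).astype(np.uint8)
m[:120]=0;m[260:]=0;m[:,:290]=0;m[:,360:]=0
N,l,st,ce=cv2.connectedComponentsWithStats(m);print([(ce[i].round().tolist(),int(st[i,4])) for i in range(1,N) if st[i,4]>3])
E
```

```text
time: 17.62
tcp_pos: [0.5229, 0.0253, 0.285]
orientation: [[-0.002, 1.0, -0.001], [0.865, 0.001, -0.502], [-0.502, -0.002, -0.865]]
force: [-0.8, 0.4, -2.8]
width: 0.131
gripper_force: 58.6
[]
```

```bash
python3 -m inch '[[0,0.005,0.006,-0.04,0,0],[0,0.01,0.013,-0.08,0,0],[0,0.018,0.02,-0.13,0,0],[0,0.026,0.028,-0.18,0,0],[0,0.034,0.036,-0.23,0,0],[0,0.042,0.044,-0.28,0,0],[0,0.05,0.052,-0.33,0,0],[0,0.057,0.06,-0.38,0,0],[0,0.065,0.067,-0.43,0,0],[0,0.072,0.075,-0.47,0,0],[0,0.077,0.08,-0.5,0,0],[0,0.077,0.08,-0.5,0,0]]' | egrep 'time|pos|force'
python3 -m inch '[[0,0.008,0.008,-0.04,0,0],[0,0.016,0.016,-0.08,0,0],[0,0.025,0.023,-0.13,0,0],[0,0.034,0.03,-0.18,0,0],[0,0.043,0.038,-0.23,0,0],[0,0.052,0.045,-0.28,0,0],[0,0.062,0.052,-0.33,0,0],[0,0.072,0.059,-0.38,0,0],[0,0.084,0.067,-0.43,0,0],[0,0.094,0.073,-0.47,0,0],[0,0.1,0.077,-0.5,0,0],[0,0.1,0.077,-0.5,0,0]]' | egrep 'time|pos|force'
python3 - <<'E'
from h import *
s=snap('side');snap('top');r=lambda im,x,y,w,h,k:cv2.resize(im[y:y+h,x:x+w],None,fx=k,fy=k,interpolation=cv2.INTER_CUBIC)
cv2.imwrite('pics/t7.png',np.clip(r(s['img'],280,90,100,160,3.75).astype(int)*1.5,0,255).astype(np.uint8)[:,:,::-1])
E
```

```text
time: 18.67
tcp_pos: [0.5228, 0.0448, 0.3054]
force: [0.2, 0.5, -1.6]
gripper_force: 58.7
time: 19.67
tcp_pos: [0.5229, 0.0697, 0.3245]
force: [-0.0, -0.7, -1.2]
gripper_force: 58.8
```

View pics/t7.png

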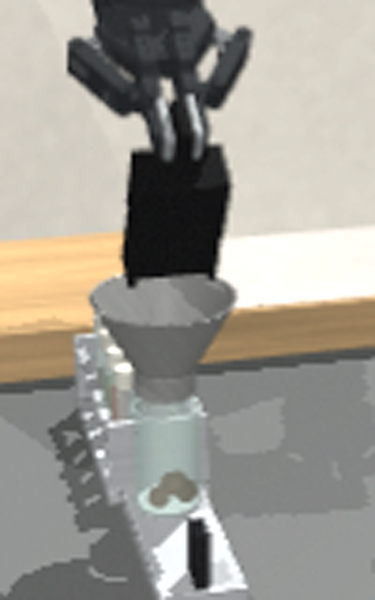

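The bowl is tilted 60° over the funnel and brown nutmegs lie on the tube floor at about crop (170,490). I'll tilt a little more, dwell, then return level.

```bash
python3 -m inch '[[0,0.02,0.01,-0.08,0,0],[0,0.04,0.02,-0.17,0,0],[0,0.06,0.03,-0.26,0,0],[0,0.076,0.036,-0.333,0,0],[0,0.076,0.036,-0.333,0,0],[0,0.076,0.036,-0.333,0,0],[0,0.076,0.036,-0.333,0,0],[0,0.076,0.036,-0.333,0,0],[0,0.06,0.04,-0.26,0,0],[0,0.04,0.04,-0.17,0,0],[0,0.02,0.04,-0.08,0,0],[0,0,0.04,0,0,0]]' | egrep 'time|pos|force'
python3 -m inch '[[0,-0.02,0,0.08,0,0],[0,-0.04,0,0.16,0,0],[0,-0.06,0,0.25,0,0],[0,-0.08,0,0.34,0,0],[0,-0.11,0,0.43,0,0],[0,-0.14,0,0.52,0,0],[0,-0.17,0,0.61,0,0],[0,-0.2,0,0.7,0,0],[0,-0.23,0,0.79,0,0],[0,-0.26,0,0.88,0,0],[0,-0.29,0,0.95,0,0],[0,-0.3,0,1,0,0]]' | egrep 'time|pos|force'
python3 -m inch '[[0,-0.04,0,0.08,0,0],[0,-0.1,0,0.16,0,0],[0,-0.18,0,0.25,0,0],[0,-0.26,0,0.34,0,0],[0,-0.34,0,0.43,0,0],[0,-0.42,0,0.52,0,0],[0,-0.5,0,0.61,0,0],[0,-0.58,0,0.7,0,0],[0,-0.66,0,0.79,0,0],[0,-0.74,0,0.88,0,0],[0,-0.8,0,0.95,0,0],[0,-0.8,0,1,0,0]]'
python3 - <<'E'
from h import *
for n,b in(('top',(140,120,270,130)),('side',(280,120,110,250))):
    c=snap(n,n+'8.png');q=cv2.cvtColor(c['img'],cv2.COLOR_RGB2HSV)
    m=((q[...,0]<22)&(q[...,1]>60)&(q[...,2]>30)&(q[...,2]<200)).astype(np.uint8)
    x,y,w,h=b;k=np.zeros_like(m);k[y:y+h,x:x+w]=m[y:y+h,x:x+w]
    N,l,st,ce=cv2.connectedComponentsWithStats(k);print(n,[(ce[i].round().tolist(),st[i].tolist()) for i in range(1,N) if st[i,4]>5])
print('tube/funnel px',proj(load('side'),[[.523,.148,.03],[.523,.148,.19]]),proj(load('top'),[[.523,.148,.03],[.523,.148,.122]]))
E
```

```text
time: 20.77
tcp_pos: [0.5232, 0.0698, 0.3363]
force: [-0.4, 0.3, -1.7]
gripper_force: 58.7
time: 21.77
tcp_pos: [0.5226, -0.0068, 0.3365]
force: [0.1, -1.0, -1.4]
gripper_force: 58.6
time: 22.77
tcp_pos: [0.5226, -0.2086, 0.3349]
orientation: [[0.003, 1.0, -0.0], [1.0, -0.003, 0.001], [0.001, -0.0, -1.0]]
force: [-0.4, 0.6, -1.8]
width: 0.131
gripper_force: 58.6
top [([199.0, 211.0], [197, 209, 5, 5, 12]), ([146.0, 214.0], [142, 210, 11, 8, 44])]
side [([294.0, 169.0], [280, 152, 39, 40, 1021]), ([363.0, 178.0], [333, 168, 56, 19, 628]), ([282.0, 355.0], [280, 328, 8, 42, 175]), ([359.0, 365.0], [302, 355, 88, 15, 670])]
tube/funnel px [[325.18147594 220.35468924]
 [324.31616651 168.91268684]] [[194.73898038 206.70620746]
 [183.51295091 201.15061833]]
```

Run:
```python
from h import *
s=load('side')['img'].astype(int);d=s[...,0]-s[...,2]
print('side tube r-b');print('\n'.join(''.join(f'{v:4d}' for v in d[y,314:337]) for y in range(206,230)))
p=robot.observe()['tcp_pos'];print('bowl px',proj(load('side'),[p+np.array([0,.066,-.02]),p]).round())
t=load('top')['img'].astype(int);d=t[...,0]-t[...,2]
print('top spout');print('\n'.join(''.join(f'{v:4d}' for v in d[y,172:206]) for y in range(190,220,1)))
```

```text
side tube r-b
  -3  -4  -6  -6  -6  -6  -7  -7  -7  -7  -6  -7  -6  -6  -7  -6  -6  -5  -5  -4  -3  -2  -1
  -3  -4  -6  -6  -6  -7  -7  -6  -6  -6  -6  -6  -6  -5  -7  -6  -7  -6  -5  -5  -2  -1   0
  -3  -4  -6  -6  -5  -7  -6  -6  -7  -7  -7  -6  -7  -6  -7  -7  -6  -6  -4  -4  -1   0  -1
  -3  -4  -6  -6  -6  -6  -6  -6  -6  -7  -6  -7  -6  -7  -7  -6  -6  -6  -5  -5  -3  -1   0
  -2  -3  -6  -7  -6  -7  -8  -6  -6  -6  -6  -7  -7  -6  -7  -6  -6  -6  -5  -4  -2  -2  -1
  -1  -3  -7  -7  -6  -7  -7  -6  -7  -7  -6  -7  -6  -7  -7  -6  -7  -6  -5  -4  -2  -1   0
  -3  -4  -5  -6  -6  -6  -7  -7  -7  -6  -7  -7  -7  -6  -7  -7  -6  -6  -5  -5  -2  -2  -1
  -3  -4  -6  -6  -4  -7  -7  -8  -8  -7  -7  -6  -6  -6  -7  -7  -6  -6  -5  -4  -2  -2  -1
  -3  -4  -6  -6  -6  -6  -7  -7  -7  -7  -7  -7  -6  -6  -7  -7  -6  -5  -6  -5  -2  -1   0
  -3  -3  -6  -6  -7  -6  -7  -6  -7  -6  -6  -6  -2  -1  -5  -7  -7  -5  -6  -3  -2  -2   0
  -3  -3  -6  -6  -6  -7  -6  -7  -8  -5   6   8   9   9   7  -2  -7  -6  -5  -4  -2  -3  -1
  -2  -3  -5  -6  -6  -6  -7  -6  -5   6   8   8  10  10  10   
[... 4600 characters left out ...]
 -5  -3  -5  -2
   3  -1   2   2   0   2   3   1   1   4   4   2   2   4   1   3   6   1   2   5   4   0  -3  -4  -6  -5  -4   0  -3  -2  -3  -1  -3  -1
   3   5   2   1   2   3   3   1   2   2   6   0   4   0   4   2   3   3   2   1   0  -4  -2  -3  -2  -3  -4  -2  -1  -5  -5  -2  -3  -5
   3  -1   0   2   3   0  -1   3   3   1   3   2   0   3   1   3   3   1  -1   1  -5  -4  -4  -4  -4  -3  -4  -2  -8  -5  -2  -4  -6  -3
   0   1   2   1   2   2   2   1   4   0   3   3   1   1   1   1   4   3   0  -4  -2  -1  -6  -4  -5  -5  -4  -6  -4  -4  -2  -3  -4  -1
  -1   3   1   0   1   0   3   3   0   0   3   3   1   1   4   3   2  -1  -4  -3  -3  -3  -3  -3  -3  -5  -1  -4  -2  -4  -4   0  -3  -2
```

Side view: nutmegs are clustered on the tube floor at about (326,220). Top view: they show through the spout and glass at about (188,203), (201,205) and (199,211). The wrist force also dropped to about the empty bowl's weight. Next I set the bowl down and check that it is empty from above.

```bash
python3 -m inch '[[0,-0.04,-0.02,0,0,0],[-0.01,-0.1,-0.06,0,0,0],[-0.02,-0.18,-0.14,0,0,0],[-0.02,-0.26,-0.24,0,0,0],[-0.02,-0.33,-0.35,0,0,0],[-0.02,-0.37,-0.46,0,0,0],[-0.02,-0.37,-0.57,0,0,0],[-0.02,-0.37,-0.68,0,0,0],[-0.02,-0.37,-0.79,0,0,0],[-0.02,-0.37,-0.9,0,0,0],[-0.02,-0.37,-0.97,0,0,0],[-0.02,-0.37,-1,0,0,0]]' | egrep 'time|pos|force'
python3 -m inch '[[0,0,-0.04,0,0,0],[0,0,-0.08,0,0,0],[0,0,-0.12,0,0,0],[0,0,-0.15,0,0,0],[0,0,-0.18,0,0,0],[0,0,-0.2,0,0,0],[0,0,-0.215,0,0,0],[0,0,-0.22,0,0,0],[0,0,-0.22,0,0,0]]'
```

```text
time: 23.87
tcp_pos: [0.5169, -0.2965, 0.0824]
force: [0.1, 0.8, -1.9]
gripper_force: 58.5
time: 24.62
tcp_pos: [0.5177, -0.2983, 0.0299]
orientation: [[-0.0, 1.0, -0.0], [1.0, 0.0, 0.0], [0.0, -0.0, -1.0]]
force: [-0.7, -0.8, -2.2]
width: 0.129
gripper_force: 58.5
```

```bash
python3 -m inch '[[0,0,-0.005,0,0,0],[0,0,-0.01,0,0,0],[0,0,-0.015,0,0,0],[0,0,-0.02,0,0,0],[0,0,-0.025,0,0,0],[0,0,-0.028,0,0,0],[0,0,-0.03,0,0,0],[0,0,-0.03,0,0,0]]'|egrep 'pos|force'
for i in 1 2; do python3 -m inch '[[0,0,-0.002,0,0,0],[0,0,-0.003,0,0,0],[0,0,-0.003,0,0,0]]'|egrep 'pos|force'; done
```

```text
tcp_pos: [0.5177, -0.2982, 0.0224]
force: [-0.2, -0.4, -1.9]
gripper_force: 58.5
tcp_pos: [0.5178, -0.2983, 0.0218]
force: [-0.3, -0.1, -1.1]
gripper_force: 58.8
tcp_pos: [0.5178, -0.2984, 0.0217]
force: [-2.3, 0.7, 5.2]
gripper_force: 59.8
```

Contact, so I release, rise, and move clear.

```bash
python3 -m inch '[[0,0,0,0,0,0],[0,0,0,0,0,0],[0,0,0,0,0,0],[0,0,0,0,0,0],[0,0,0,0,0,0],[0,0,0.03,0,0,0],[0,0,0.09,0,0,0],[0,0,0.18,0,0,0],[0,0,0.3,0,0,0],[0,0,0.44,0,0,0],[0,0,0.58,0,0,0],[0,0,0.72,0,0,0]]' 40 | egrep 'time|pos|force'
python3 -m inch '[[-0.02,0.04,0.1,0,0,0],[-0.06,0.12,0.2,0,0,0],[-0.1,0.22,0.3,0,0,0],[-0.15,0.34,0.4,0,0,0],[-0.2,0.46,0.4,0,0,0],[-0.25,0.58,0.4,0,0,0],[-0.3,0.7,0.4,0,0,0],[-0.35,0.8,0.4,0,0,0],[-0.4,0.9,0.4,0,0,0],[-0.4,0.96,0.4,0,0,0],[-0.4,1,0.4,0,0,0],[-0.4,1,0.4,0,0,0]]' | egrep 'time|pos|force'
python3 - <<'E'
from h import *
for n,b in(('top',(340,170,90,60)),('side',(300,230,120,130))):
    c=snap(n,n+'9.png');q=cv2.cvtColor(c['img'],cv2.COLOR_RGB2HSV)
    m=((q[...,0]<20)&(q[...,1]>90)&(q[...,2]>40)).astype(np.uint8)
    x,y,w,h=b;k=np.zeros_like(m);k[y:y+h,x:x+w]=m[y:y+h,x:x+w]
    N,l,st,ce=cv2.connectedComponentsWithStats(k);print(n,[(ce[i].round().tolist(),st[i].tolist()) for i in range(1,N) if st[i,4]>3])
    g=c['img'].max(2);k=np.zeros_like(m);k[y:y+h,x:x+w]=g[y:y+h,x:x+w]<30
    N,l,st,ce=cv2.connectedComponentsWithStats(k);i=1+st[1:,4].argmax();print('black',ce[i],st[i])
t=load('top');print('bowl pred',proj(t,[[.5178,-.298+.066,.02],[.5178,-.298-.018,.05],[.5178,-.298+.121,.035]]))
s=load('side')['img'].astype(int);d=s[...,0]-s[...,2];print('tube brown px',(d[206:230,314:337]>2).sum())
t0=t['img'].astype(int);print('arm shade check', t0[195:207:3,340:430:8].max(2))
E
```

```text
time: 26.78
tcp_pos: [0.5174, -0.298, 0.2034]
force: [1.0, 0.2, 0.6]
gripper_force: 0.0
time: 27.78
tcp_pos: [0.4176, -0.047, 0.3018]
force: [-0.3, -0.8, 0.0]
gripper_force: 0.0
top []
black [364.33804809 209.98868458] [ 340  196   61   29 1414]
side [([410.0, 293.0], [397, 278, 23, 33, 506]), ([402.0, 357.0], [369, 351, 51, 9, 240])]
black [357.69776119 308.97636816] [337 283  38  46 804]
bowl pred [[361.75176653 210.38628519]
 [400.70844754 209.08747522]
 [337.9020365  209.41722049]]
tube brown px 76
arm shade check [[35 51 72 53 73 74 84 82 84 80 85 79]
 [ 0  5 11  9  1  0 84 84 86 85 83 81]
 [11  9  0  2  0  0 74 82 84 85 82 84]
 [ 2  0  4 10  0  1 40 86 86 84 82 82]]
```

The bowl stands where predicted, with its top-view centroid at (364,210), and there is no brown in it. I'll clear the arm and check for strays and the carrier.

```bash
python3 -m inch '[[-0.02,-0.04,0.02,0,0,0],[-0.06,-0.12,0.06,0,0,0],[-0.1,-0.2,0.1,0,0,0],[-0.15,-0.3,0.1,0,0,0],[-0.2,-0.4,0.1,0,0,0],[-0.25,-0.5,0.1,0,0,0],[-0.3,-0.6,0.1,0,0,0],[-0.35,-0.7,0.1,0,0,0],[-0.4,-0.8,0.1,0,0,0],[-0.4,-0.9,0.1,0,0,0],[-0.4,-0.96,0.1,0,0,0],[-0.4,-0.96,0.1,0,0,0]]' | egrep 'time|pos|force'
python3 - <<'E'
from h import *
t0=cv2.imread('pics/top0.png')[:,:,::-1]
for n,b in(('top',(80,95,365,190)),('side',(250,160,250,190))):
    c=snap(n,n+'10.png');q=cv2.cvtColor(c['img'],cv2.COLOR_RGB2HSV)
    m=((q[...,0]<20)&(q[...,1]>75)&(q[...,2]>25)).astype(np.uint8)
    x,y,w,h=b;k=np.zeros_like(m);k[y:y+h,x:x+w]=m[y:y+h,x:x+w]
    N,l,st,ce=cv2.connectedComponentsWithStats(k);print(n,[(ce[i].round().tolist(),st[i].tolist()) for i in range(1,N) if st[i,4]>4])
t=load('top')['img'].astype(int)
d=t[...,0]-t[...,2];print('\n'.join(''.join('#' if v>9 else '+' if v>5 else '.' for v in d[y,165:215]) for y in range(185,222)))
s=load('side')['img'].astype(int);d=s[...,0]-s[...,2];print('\n'.join(''.join('#' if v>2 else '.' for v in d[y,312:340]) for y in range(206,230)))
g=s.max(2);print('\n'.join(''.join(f'{v:4d}' for v in g[y,319:334]) for y in range(214,226)))
E
```

```text
time: 28.88
tcp_pos: [0.3175, -0.2916, 0.3251]
force: [-0.7, -0.2, -0.4]
gripper_force: 0.0
top [([82.0, 145.0], [80, 95, 9, 148, 608]), ([444.0, 114.0], [444, 95, 1, 39, 39]), ([359.0, 136.0], [342, 99, 35, 67, 1494]), ([116.0, 198.0], [111, 194, 12, 8, 39]), ([129.0, 197.0], [126, 194, 7, 7, 20]), ([188.0, 203.0], [186, 201, 6, 6, 24]), ([146.0, 214.0], [142, 210, 10, 8, 28])]
side [([274.0, 163.0], [268, 160, 11, 10, 54]), ([291.0, 176.0], [274, 160, 45, 33, 739]), ([362.0, 177.0], [333, 168, 56, 19, 676]), ([265.0, 252.0], [250, 173, 34, 177, 1222]), ([427.0, 290.0], [397, 272, 62, 39, 1504]), ([474.0, 345.0], [427, 337, 73, 13, 488]), ([252.0, 346.0], [250, 343, 5, 7, 30])]
..................................................
..................................................
..................................................
..................................................
..................................................
..................................................
..................................................
..................................................
....
[... 2202 characters left out ...]
5 125 123 120 117 112 107 107
 119 122 125 126 127 126 123 113 107 115 120 117 112 107 107
 119 122 125 126 119  94  89  88  88  90 106 116 112 107 106
 119 122 124 119  96  88  89  90  89  86  89 109 111 107 106
 119 122 125 118  93  89  91  92  90  87  82  80  89  99 102
 120 127 137 103  88  89  90  93  91  87  82  80  80  99 118
 144 114  90  90  89  89  90  91  88  85  83  83  78  90 123
 143  89  91  91  91  91  90  90  87  85  85  84  80  90 133
 128  90  92  92  91  99 127 130  97  86  85  82  91 119 131
 128  90  92  93  91  98 133 158 145  97  82  91 125 143 128
 149 115  90  91  93 122 158 157 157 155 154 153 145 129 147
 157 154 136 124 134 158 158 157 156 155 154 146 121 117 153
```

Run:
```python
from h import *
t=load('top');s=load('side')
for n,p in dict(A=[188,203],B=[201,204.5],C=[199,211]).items():
    w=onz(t,[p],.03)[0];print(n,(w-[.523,.1485,0]).round(4),proj(s,[w]).round(1)-[312,206])
# side blobs: left-bottom, right, top-middle at floor
for p in ([322,221.5],[329.5,220.5],[326,217.5]):
    w=onz(s,[p],.03)[0];print((w-[.523,.1485,0]).round(4),proj(t,[w]).round(1))
```

```text
A [0.0085 0.0153 0.03  ] [[14.9 11.5]]
B [ 0.0051 -0.0148  0.03  ] [[15.9 16.5]]
C [-0.0098 -0.0106  0.03  ] [[10.5 16.4]]
[-0.0103 -0.0052  0.03  ] [[196.7 211.2]]
[ 0.012  -0.0042  0.03  ] [[196.5 201.5]]
[0.0058 0.0161 0.03  ] [[187.6 204.2]]
```

Three nutmegs can be told apart in the tube. I need to account for the fourth, so I'll compare brown pixels against the first pictures.

Run:
```python
from h import *
for n,b in(('top',(60,80,400,230)),('side',(180,150,340,240))):
    a=cv2.imread(f'pics/{n}0.png')[:,:,::-1].astype(int);c=cv2.imread(f'pics/{n}10.png')[:,:,::-1].astype(int)
    f=lambda i:cv2.GaussianBlur((i[...,0]-i[...,2]).astype(np.float32),(3,3),0)
    d=f(c)-f(a);x,y,w,h=b
    k=np.zeros(d.shape,np.uint8);k[y:y+h,x:x+w]=d[y:y+h,x:x+w]>6
    N,l,st,ce=cv2.connectedComponentsWithStats(k)
    print(n,[(ce[i].round().tolist(),st[i].tolist(),c[l==i].mean(0).round().tolist()) for i in range(1,N) if st[i,4]>5])
t=load('top')['img'].astype(int);d=t[...,0]-t[...,2]
print('bowl max r-b',d[198:224,342:396].max())
# hue/texture in the side tube: finer r-b upsampled
s=load('side')['img'].astype(int)
for ch in (0,): print('\n'.join(''.join(f'{v:4d}' for v in s[y,318:335,ch]) for y in range(213,227)))
```

```text
top [([452.0, 195.0], [440, 84, 17, 211, 1095], [160.0, 119.0, 65.0]), ([80.0, 228.0], [64, 86, 71, 208, 1346], [159.0, 119.0, 67.0]), ([359.0, 136.0], [343, 99, 34, 66, 1434], [161.0, 67.0, 2.0]), ([188.0, 203.0], [185, 200, 7, 8, 39], [57.0, 43.0, 35.0]), ([264.0, 201.0], [260, 200, 7, 4, 12], [86.0, 87.0, 86.0]), ([200.0, 208.0], [197, 202, 7, 12, 51], [55.0, 51.0, 45.0]), ([262.0, 205.0], [259, 203, 6, 4, 9], [86.0, 89.0, 86.0]), ([249.0, 207.0], [247, 205, 5, 5, 11], [10.0, 10.0, 9.0]), ([268.0, 207.0], [267, 205, 4, 5, 15], [88.0, 88.0, 88.0]), ([136.0, 211.0], [132, 208, 9, 7, 45], [177.0, 174.0, 163.0]), ([448.0, 265.0], [448, 263, 2, 5, 7], [86.0, 63.0, 33.0]), ([311.0, 291.0], [214, 288, 198, 7, 942], [181.0, 137.0, 75.0]), ([451.0, 301.0], [445, 298, 13, 7, 36], [151.0, 147.0, 132.0]), ([438.0, 301.0], [437, 300, 4, 3, 6], [139.0, 136.0, 120.0])]
side [([273.0, 159.0], [268, 155, 10, 10, 74], [179.0, 147.0, 107.0]), ([230.0, 165.0], [226, 161, 8, 11, 63], [181.0, 148.0, 106.0]), ([253.0, 181.0], [243, 167, 22, 35, 331], [155.0, 128.0, 93.0]), ([228.0, 184.0], [226, 183, 5,
[... 866 characters left out ...]
99 101 106
 107 111 113 114 111  95  88  89  90  89  86  87 101 104  99 101 105
 107 111 114 115 111  93  89  91  92  90  87  82  80  88  93  97 100
 108 111 119 130  99  88  89  90  93  91  87  82  80  80  94 112 107
 114 133 106  90  90  89  89  90  91  88  85  83  83  78  88 118 125
 142 134  89  91  91  91  91  90  90  87  85  85  84  80  89 128 149
 140 120  90  92  92  91  98 119 122  95  86  85  82  91 114 126 146
 140 120  90  92  93  91  96 124 145 134  95  82  89 117 132 123 155
 144 137 109  90  91  93 115 144 144 144 142 141 140 133 121 142 154
 137 144 141 126 116 125 145 144 144 143 142 141 134 113 113 148 161
 106 116 128 138 145 145 145 143 144 141 122 116 101 119 160 175 174
```

Run:
```python
from h import *
t=load('top');s=load('side')
for a,b in (([188,203],[325.7,217.8]),([188,203],[326,218.5]),([200.5,205],[329.6,220.3]),([199,210.5],[322,221.7])):
    w,e=tri(t,[a],s,[b]);print((w-[.523,.1485,0]).round(4),round(e,4))
print('nut size px side', 478*.0185/np.linalg.norm(ray(s,[[0,0]])[0]-[.52,.15,.03]),'top',478*.0185/1.07)
g=t['img'].astype(int);d=g[...,0]-g[...,2]
print('\n'.join(''.join(f'{v:4d}' for v in d[y,182:206]) for y in range(198,216)))
print('\n'.join(''.join(f'{v:4d}' for v in g[y,182:206,0]) for y in range(198,216)))
```

```text
[0.0067 0.0157 0.0294] 0.0037
[0.0074 0.0165 0.0265] 0.0031
[ 0.0064 -0.0159  0.0371] 0.0069
[-0.0102 -0.0111  0.0326] 0.0025
nut size px side 6.3871819960668175 top 8.264485981308411
  -4  -4  -5  -3  -5  -4  -3  -7  -8  -1   6   6   3   4   2   1   2   3   4  -3  -6  -5  -3  -3
  -5  -3  -5  -5  -5  -5 -10  -3  -4   0  -1   3   2   1   5   2   1   1   4  -1  -4  -5  -2  -1
  -2  -4  -5  -4  -3  -7   4   9   4  -1   2   6   3   2   3   2   3   3   1   2  -4  -2  -3  -6
  -5  -6  -6  -6   3   9  16  25  15  12   0   2   4   2   2   3   3   3   1   3   3  -4  -3  -6
  -3  -6  -6  -2  18  30  38  38  33  23   2   3   3   5   0   3   3   2   5   8   0  -4  -4  -7
  -3  -7  -4   2  23  35  37  38  37  11   3   3   5   2   1   2   5   3   5  11   8   2  -1  -9
  -4  -5  -5   4  18  32  38  44  30   4   4   1   1   1  -1   3   1   5   9  11   9   4  -2  -6
  -6  -8  -4  -4  10  29  31  38  15   2   2   2   2   1   2  -1   2   8  13   9  10   5  -5  -5
  -3  -4  -5  -6   3  17  28  23   5   2   3   5   0   2   1   6   1   9  10  13   5   1  -5  -3
  -9  -5  -4  -4  -2   5  16   6   2   2   
[... 1875 characters left out ...]
3  59 107 129 127 114
  73  79  70  98 123 106  97  97  95  98  95 104 100  98  98 146  67  51  46  48  77 129 126 105
  66  68  78  89  98  94  96  97  99  96  97  97  97  97 131  92  52  51  47  47  64 112 121  84
  83  84  88  92  92  94 102  98  96  97  95  98  98 102 121  55  48  50  49  49  64 110 115  68
  84  85  91  93  95  99  98  97  98  95  94  95  93 147  69  49  50  52  56  45  61 109 107  74
  86  89  90  92  98  95  99  98  94  93  97 104 135 123  80  48  47  51  48  54  87 104  78  78
  92  92  90  91 100  98  93  97  98  94  94 126 145 127 124 121  99  82  92 124 116  78  81  90
  91  92  91  95  97  96  97  94  94  98 134 123 130 127 129 132 127 126 121  98  69  80  91  87
```

Run:
```python
from h import *
t=load('top');s=load('side')
for p in ([199,204.8],[189.6,204.6],[198,210.5]):
  for z in (.03,.04,.045,.05):
    w=onz(t,[p],z)[0];print(p,z,(w-[.523,.1485,0]).round(4)[:2],proj(s,[w]).round(1))
a=cv2.imread('pics/top0.png')[:,:,::-1];q=cv2.cvtColor(a,cv2.COLOR_RGB2HSV);m=((q[...,0]<20)&(q[...,1]>75)&(q[...,2]>25)).astype(np.uint8);m[:,:92]=0;m[:,300:]=0;m[:95]=0;m[280:]=0
N,l,st,ce=cv2.connectedComponentsWithStats(m);print([(ce[i].round().tolist(),int(st[i,4])) for i in range(1,N) if st[i,4]>4])
I=np.mean([robot.camera('side')['img'].astype(float) for _ in range(24)],0);np.save('s.npy',I)
print('R');print('\n'.join(f'{y} '+''.join(f'{v:6.1f}' for v in I[y,319:334,0]) for y in range(214,227)))
print('R-B');print('\n'.join(f'{y} '+''.join(f'{v:6.1f}' for v in (I[...,0]-I[...,2])[y,319:334]) for y in range(214,227)))
```

```text
[199, 204.8] 0.03 [ 0.0044 -0.0102] [[327.3 221.8]]
[199, 204.8] 0.04 [ 0.0031 -0.0127] [[327.  219.2]]
[199, 204.8] 0.045 [ 0.0024 -0.014 ] [[326.9 217.9]]
[199, 204.8] 0.05 [ 0.0018 -0.0153] [[326.7 216.5]]
[189.6, 204.6] 0.03 [0.0048 0.0115] [[326.  218.3]]
[189.6, 204.6] 0.04 [0.0035 0.0088] [[325.7 215.7]]
[189.6, 204.6] 0.045 [0.0028 0.0074] [[325.5 214.4]]
[189.6, 204.6] 0.05 [0.0022 0.0061] [[325.4 213.1]]
[198, 210.5] 0.03 [-0.0087 -0.0082] [[322.8 221.9]]
[198, 210.5] 0.04 [-0.0098 -0.0108] [[322.5 219.3]]
[198, 210.5] 0.045 [-0.0104 -0.0121] [[322.3 218. ]]
[198, 210.5] 0.05 [-0.011  -0.0133] [[322.2 216.7]]
[([114.0, 197.0], 27), ([130.0, 197.0], 19), ([119.0, 200.0], 9), ([145.0, 213.0], 25)]
R
214  110.0 112.0 114.1 115.8 117.0 117.2 116.0 116.0 115.4 113.0 110.8 107.9 104.0 100.0 102.0
215  110.0 112.1 115.0 116.4 117.1 117.5 113.9 106.2 101.6 107.0 110.6 108.0 104.1 100.1 102.0
216  110.5 113.1 114.9 116.2 111.4  93.6  88.4  88.0  87.8  89.8 100.0 107.8 103.5 100.0 101.2
217  110.4 113.0 114.1 110.9  95.2  88.4  88.5  89.9  88.2  85.9  87.2 101.1 103.6  98.5 100.9
218
[... 1390 characters left out ...]
 10.3   9.4   9.0   7.3  -1.0  -4.7
220   -7.0  -1.3   9.7   9.6   9.4   8.7  10.0  11.1  10.2   9.2   8.8  10.5  10.0   3.3  -4.7
221   -5.8   7.8  10.4  10.7  10.1   9.4   8.9  10.0   9.4   8.5   9.7  10.9   9.9   3.3  -4.9
222   -3.5   9.0  11.1  11.0  10.3   5.8  -2.7  -3.8   4.0  10.4  10.2  10.8   5.5  -1.8  -4.9
223   -2.9   8.8  10.6  10.9   9.8   4.8  -4.2  -8.8  -6.4   4.5   7.6   3.7  -4.0  -7.9  -4.7
224   -7.2   0.6   8.7   9.1   6.6  -1.2  -8.9  -9.2  -8.8  -8.6  -8.9  -8.9  -8.1  -5.8  -5.0
225   -9.0  -8.2  -5.0  -2.0  -3.4  -8.2  -9.0  -9.1  -8.8  -8.9  -8.4  -7.4  -6.0  -3.9  -4.3
226   -6.3  -7.4  -7.6  -8.8  -8.4  -8.3  -9.0  -9.2  -7.9  -7.0  -5.8  -3.6  -4.0  -4.5  -4.2
```

The evidence accounts for four nutmegs in the tube:
- **A:** seen through the spout.
- **B:** seen through the glass in the top view. It lies on the others, because the floor visible at side (326,223) rules out floor height.
- **C:** seen in both views.
- **D:** seen from the side at (329.5,220); it does not line up with B.

The bowl is empty and I see no strays. The carrier hasn't been touched since it was checked, and the arm is clear, so I hand in.

```bash
python3 -c "
from rig import robot
print(robot.observe()['time'],robot.hand_in())"
```

```text
the job is handed in; nothing more can be done
30.1833 None
```

The job is handed in at 30.2 s, with no verdict returned: the carrier is flush and square under the funnel, the empty bowl stands upright on the liner, and by my reading of both camera views all four nutmegs are in the tube, though only three can be made out directly and the fourth is inferred.

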